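Put the inspection stamp away and latch the cabinet

TASK

The inspector's hand stamp has been left out on the packing bench. Stand it upright in the little tray on the inside of the open cabinet door, then swing the door to and press it shut, gently and without slamming, until the sprung latch snaps home and the door stays shut by itself. Leave the ink pad and the other things on the bench alone.

Things in the scene. Friction and masses are not known exactly. Their poses are not given: they have to be found in the camera images.
- stamp: wooden hand stamp standing on the bench: base 30 x 50 mm, 22 mm high, then a black turned round handle 28 mm thick between 33 and 70 mm height (waist 18 mm thick below it); 70 mm high, 40 to 90 g. Origin: centre of the underside; z up, y along the 50 mm side. It may stand either way round in the tray
- cabinet: small grey sheet-steel cabinet, fixed, 220 mm wide (y), 150 mm deep (x), 200 mm high, with a carrying handle 20 mm high across its top. Origin: centre of its underside; its open front faces its own -x, 75 mm from the origin. A force on the door counts as a force on the cabinet
- hinge (a point): on the door's vertical hinge axis, at the cabinet's top (200 mm), at (-87.5, +106) mm in the cabinet's frame: the left front edge, seen from the front. Axes are the cabinet's
- door (a joint): door angle, rad: grows as the free edge swings out to the cabinet's -x; 1.57 = straight out from the front's left edge. Starts at 1.35 to 1.8 and stays where it is left (light friction). Latched it rests somewhere between -0.03 and +0.03, as the strike is set by hand, so the angle does not tell when the latch is in. A door let go before it has snapped in springs back to more than 0.045
- door_edge (a point): on the door's outside face, 185 mm from the hinge, 175 mm above the bench: a good place to push. Door: 12 mm thick, centred on the hinge axis, free edge 212 mm from the hinge, 10 to 198 mm above the bench; outside it a round knob 29 mm across, 28 mm proud, 160 mm from the hinge, 85 mm above the bench. Axes are the door's: outside is -x, -y runs to the free edge
- bolt_tip (a point): tip of the latch bolt when it is out, at the door's inside near the free edge, 100 mm above the bench (fixed to the door; the bolt itself slides in up to 13 mm). At 0.05 to 0.12 rad its bevel meets the lip of the strike inside the cabinet's right wall and rides over it. Near the free edge this takes a steady push, rising to about 5 to 10 N; then the bolt snaps behind the lip
- strike (a point): where the strike's lip is, nominally, on the cabinet's right inner wall, 100 mm above the bench. The true lip is set up to 5 mm nearer to the front or the back, different each time, with its rubber stop: that begins to press back 0.4 mm before the latch is in and yields 1 mm per 20 N. The door and its hinges bear up to 20 N. Axes are the cabinet's
- tray (a point): middle of the floor of the open-topped tray on the door's inside: 108 mm above the bench, 76 mm from the hinge along the door, 30 mm to the inside of the hinge axis. Axes are the door's: -y runs to the free edge, x out of the door's inner face. Inside, the tray is 66 mm long (y) and 49 mm deep (x); its rim is 14 mm high. The door's top edge is 90 mm above the tray floor
- ink_pad: flat closed ink pad tin, 80 x 119 x 14 mm, lying near the stamp; origin at the centre of the underside. To be left alone
- brass_weight: round brass weight with a knob, 50 mm across, 61 mm high; origin at the centre of the underside. To be left alone
- pin_dish: low round dish of pins, 72 mm across, 16 mm high; origin at the centre of the underside. To be left alone
Not all that is in view belongs to the job. Leave any orange look-alike of the stamp alone.

How it is judged:
On the way:
1. the stamp stands upright in the tray of the open door, let go (x of stamp in the frame of tray between -0.014 and 0.014 m and y of stamp in the frame of tray between -0.014 and 0.014 m and z of stamp in the frame of tray between -0.005 and 0.005 m and angle between stamp's own z axis and vertical below 0.12 rad and contact force between the fingers and stamp below 0.1 N and value of joint door above 0.6 rad), for 0.2 s.
At the end, for the whole second after the job is handed in: The door is latched: left alone it stays within 0.04 rad of shut, at rest (an unlatched door springs back past 0.045 rad). The stamp stands upright (within 0.12 rad) on the floor of the door's tray, within 14 mm of its middle each way, at rest (value of joint door below 0.04 rad and velocity of joint door between -0.03 and 0.03 rad/s and x of stamp in the frame of tray between -0.014 and 0.014 m and y of stamp in the frame of tray between -0.014 and 0.014 m and z of stamp in the frame of tray between -0.005 and 0.005 m and angle between stamp's own z axis and vertical below 0.12 rad and linear speed of stamp below 0.02 m/s); the robot touches nothing.
It fails at once if the robot presses on the cabinet or its door with more than 20 N while the latch is being pressed in (door within 0.12 rad of shut) (value of joint door below 0.12 rad and contact force between any of the fingers, the arm and cabinet above 20 N).
It fails at once if the door is slammed: it swings shut faster than 1.2 rad/s over the last 0.25 rad (value of joint door below 0.25 rad and velocity of joint door below -1.2 rad/s).
It fails at once if the ink pad, the brass weight or the pin dish is moved by more than 30 mm (distance of any of ink_pad, brass_weight, pin_dish from where it was at the start of the episode above 0.03 m).
It also fails if it takes over 67 s, if anything falls off the work surface, if the arm or the gripper's body presses on something with over 40 N, if the wrist force passes 120 N, or if a joint passes its speed limit or range.

ROBOT

A 7-joint arm with a two-finger parallel gripper is mounted at the origin on a cart in front of the work surface, level with it; the furniture and walls round the work are solid. World frame = base frame: x ahead of the robot, y to its left, z up, the work surface at z = 0. Lengths are in m, angles in rad, forces in N, time in s.
With the tool pointing down it reaches from about 0.4 to 0.75 m from the base axis. Payload 19.5 kg.
Tool frame: the origin (TCP) lies on the mounting face of the last link; the fingertips stand 173 mm ahead of it and the grasp point (between the pads) lies 155 mm ahead of it; z points along the fingers, x is the direction in which the jaws open and shut, and the axes are right-handed (so a half turn about z gives the same grasp; the last joint's range is limited). The gripper opens to 85 mm and grips with 20 to 120 N. Pads are 22 mm wide; open, the fingers measure 114 mm over their backs; the gripper's body (76 mm by 85 mm) begins 54 mm behind the grasp point. The pads swing forward as they close: fully open they stand 13 mm farther back than shut.
Start: joints at [1.219, 0.707, -0.028, 1.485, 0.022, 0.951, -0.075], TCP at [0.175, -0.548, 0.405] pointing down, gripper open.
Joint ranges: [-2.71, 2.71], [-0.32, 2.16], [-1.57, 1.52], [0, 2.45], [-1.46, 4.6], [0, 2.02], [-2.83, 2.83]. Speed limits (rad/s): [1.89, 1.89, 2.57, 2.57, 3.01, 3.01, 3.01].

INTERFACE

Orientations are given as a rotation vector (axis times angle).
In Python, from station import sense, grab_frame, camera_info, hand_in gives the robot as it stands.
- The arm moves only by the tool play_rows, never from a script. Its argument "rows" is a list of rows, each an object with "twist": the turn, a rotation vector about the tool's x, y, z as a fraction of full scale, a list of three; "linear": the shift along the tool's x, y, z as a fraction of full scale, a list of three; "fingers": the opening, from 0 (shut) to 1 (fully open). In form: [{"twist": [rx, ry, rz], "linear": [dx, dy, dz], "fingers": fingers}, ...]. A call has exactly 5 rows; each row is the pose to reach, as a shift and turn from the pose commanded when the call began, along the tool's axes at that moment, turning the shorter way round; what a row does not reach only later rows make up. Full scale, the value 1, is 0.25 m for a shift and 2 pi rad for a turn. A row lasts 1/12 s, in which the tool goes at most 41.7 mm and 7.16 degrees, less where a joint would pass 70% of its speed; a pose out of reach is approached as far as the arm can. A call with a number of a shift or a turn outside -1 to 1 is refused whole. A call with a gripper value outside its range is refused whole. The fingers move at their own pace and stop on an object; "force" is the grip in N (left out, the last holds). Time passes only in rows, so rows that repeat a pose let the fingers close, or fill a call up. It gives the time, the measured TCP pose, the force and the opening at its end, in the units of the state.
- sense(): the state, without advancing time (a new reading comes with each control period).
- grab_frame(name): name is "scene" or "top"; returns (picture, depth): 480x640x3 uint8, red, green, blue; 480x640 float32, m along the optical axis (not along the pixel's ray), 0 where there is no reading.
- camera_info(name): a dict with "fx", "fy", "cx", "cy" (pixels), "pose" (4x4, takes a point from camera to world coordinates). Camera axes: x right, y down, z forward; pixel columns grow to the right and rows downward; lengths in m; the calibration is good to about 2 mm. A picture is of the moment at which its call begins. camera_info takes no time and is no camera call.
- hand_in(): hands the job in, once; it reports no verdict.
The state is a dict: "t": time; "joint_positions": joint angles; "qd": joint speeds; "effort": joint torques, N m; "tcp_pos": TCP position; "tcp_rot": TCP orientation; "wrist_force": force on the tool from outside, world axes, zero at the start; "moment": the same for the moment, N m; "opening": finger opening in m.
Only numpy, scipy, OpenCV 4.12 (cv2) and the standard library are available. Lean on these libraries where they do the work, as an engineer would, in place of code of your own. Each camera call takes 0.05 s, during which the arm holds its last target. There are 200 camera calls.

## Working session

There is one attempt and no reset: what is moved stays moved. The work goes in short steps, Python scripts to look and compute and a tool call to move; the robot and the scene stay as the last step left them, time stands still between calls to the robot, and variables do not carry over. Pictures are saved under pics/ and viewed, about 8 in all and at most 12, crops included, and the job is handed in when it is done.

Besides the shell and the picture viewer there is one more tool, called after ">>>" as name(argument=value, ...), one argument or row to a line, values as JSON. play_rows: Moves the arm, as the interface text tells. Its arguments: {"type":"object","properties":{"rows":{"type":"array","items":{"type":"object","properties":{"twist":{"type":"array","items":{"type":"number","minimum":-1,"maximum":1}},"linear":{"type":"array","items":{"type":"number","minimum":-1,"maximum":1}},"fingers":{"type":"number"}}}},"force":{"type":"number"}},"required":["rows"]}

```bash
mkdir -p pics; ls; python3 - <<'E'
from station import *
import cv2,numpy as np
s=sense();print({k:np.round(v,3) for k,v in s.items()})
for n in("scene","top"):
    p,d=grab_frame(n);i=camera_info(n);print(n,i)
    cv2.imwrite(f"pics/{n}0.png",p[:,:,::-1]);np.savez(f"{n}0.npz",p=p,d=d)
E
```

```text
pics
{'t': np.float64(0.0), 'joint_positions': array([ 1.219,  0.707, -0.028,  1.485,  0.022,  0.951, -0.076]), 'qd': array([-0.001, -0.001,  0.001,  0.001,  0.001, -0.   , -0.   ]), 'effort': array([-0.0000e+00, -8.8323e+01,  1.2340e+00, -2.3617e+01,  1.7000e-02,
        7.0000e-03, -0.0000e+00]), 'tcp_pos': array([ 0.175, -0.548,  0.404]), 'tcp_rot': array([-2.537e+00,  1.852e+00,  1.000e-03]), 'wrist_force': array([ 0.288, -0.044,  0.258]), 'moment': array([0.021, 0.041, 0.054]), 'opening': np.float64(0.085)}
scene {'fx': 528.0961710386082, 'fy': 528.0961710386082, 'cx': 309.4410838781351, 'cy': 244.42533271610048, 'pose': array([[-0.86180325, -0.32913175,  0.38596303,  0.06397099],
       [-0.50714665,  0.57389484, -0.64299844,  0.75153177],
       [-0.00987099, -0.749878  , -0.6615025 ,  0.99879529],
       [ 0.        ,  0.        ,  0.        ,  1.        ]])}
top {'fx': 541.6329254739398, 'fy': 541.6329254739398, 'cx': 315.5846347652284, 'cy': 236.29839088048243, 'pose': array([[-0.00768511, -0.9943668 ,  0.10571479,  0.40716278],
       [-0.99990405,  0.00886003,  0.01064894, -0.09237618],
       [-0.01152559, -0.1056228 , -0.99433947,  1.49246725],
       [ 0.        ,  0.        ,  0.        ,  1.        ]])}
```

View pics/scene0.png

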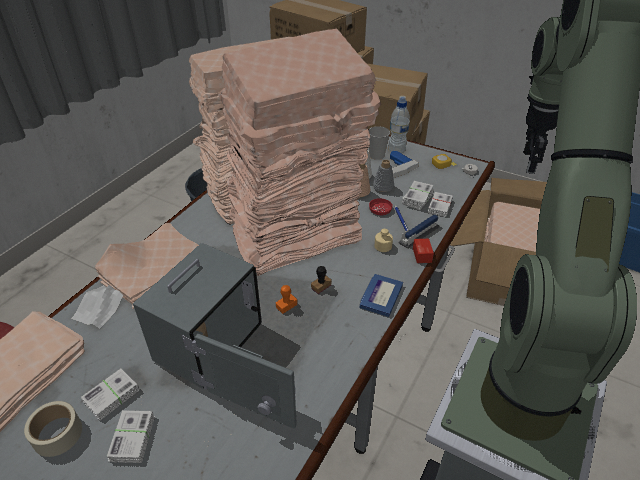

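View pics/top0.png

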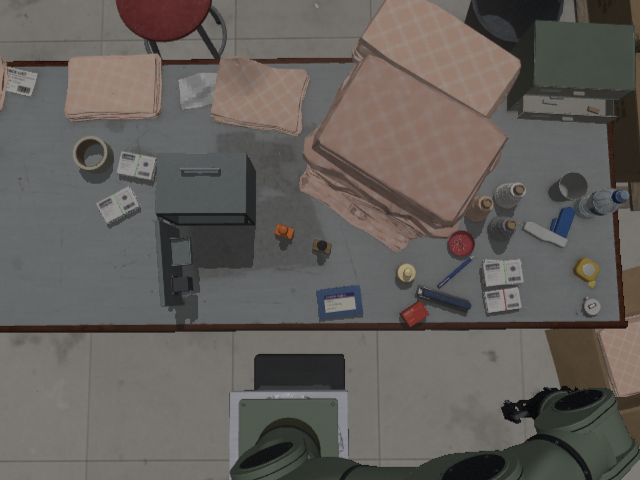

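The scene view shows the stamp at (321,280), the orange look-alike at (287,300), and the cabinet with its door open toward the robot. In the top view the stamp is at (321,246), the orange one at (284,231), the door's top edge runs from about (163,220) to (167,303), the tray is near (180,252), and a tall cloth stack is up and to the right of the stamp.

```bash
cat > h.py <<'E'
import numpy as np,cv2
from station import *
from scipy.spatial.transform import Rotation as R
def cloud(n,d):
    i=camera_info(n);v,u=np.mgrid[0:480,0:640]
    P=np.stack([(u-i['cx'])/i['fx']*d,(v-i['cy'])/i['fy']*d,d],-1)
    W=P@i['pose'][:3,:3].T+i['pose'][:3,3]; W[d<=0]=np.nan; return W
def ray(n,u,v,z):
    i=camera_info(n);r=i['pose'][:3,:3]@np.array([(u-i['cx'])/i['fx'],(v-i['cy'])/i['fy'],1]);o=i['pose'][:3,3]
    return o+r*(z-o[2])/r[2]
E
python3 - <<'E'
from h import *
np.set_printoptions(precision=4,suppress=True)
z=np.load("top0.npz");p,d=z['p'],z['d'];W=cloud("top",d)
np.savez("topW.npz",W=W)
# cabinet top / door top
Z=W[...,2]
m=np.zeros_like(Z,bool);m[140:320,140:265]=1
top=m&(abs(Z-.2)<.008)
pts=W[top];print(len(pts),pts.mean(0))
roi=top.copy();roi[228:]=0
r=cv2.minAreaRect(pts[pts[:,0]>0.41][:,:2].astype(np.float32)) if len(pts) else 0
print("rect",r,cv2.boxPoints(r))
dm=m&(abs(Z-.198)<.012);dm[:226]=0
q=W[dm];print("door",len(q),q[:,0].min(),q[:,0].max());print(cv2.minAreaRect(q[:,:2].astype(np.float32)))
# heights print over door area
for v in range(216,312,6): print(v,' '.join(f"{Z[v,u]*1000:4.0f}" for u in range(150,212,3)))
print("stamp")
for v in range(234,262,2): print(v,' '.join(f"{Z[v,u]*1000:4.0f}" for u in range(304,342,2)))
sm=np.zeros_like(m);sm[234:262,304:342]=1
t=W[sm&(Z>.058)];print("handle",t.mean(0),len(t))
# fabric
f=(Z>.1);f[:,:290]=0;f[:,520:]=0;f[300:]=0
q=W[f];print("fabric",np.nanmin(q,0),np.nanmax(q,0))
for v in range(160,260,10): print(v,' '.join(f"{Z[v,u]*1000:4.0f}" for u in range(290,440,8)))
im=cv2.resize(p[140:320,140:380,::-1],None,fx=3.3,fy=3.3,interpolation=cv2.INTER_CUBIC);cv2.imwrite("pics/c1.png",im)
E
```

```text
6008 [0.6592 0.2066 0.2002]
rect ((0.5826936960220337, 0.20083372294902802), (0.22155508399009705, 0.34231019020080566), 89.65940856933594) [[0.4109 0.0911]
 [0.7532 0.089 ]
 [0.7545 0.3106]
 [0.4122 0.3126]]
door 493 0.38104863881785034 0.5739679488087212
((0.4772500693798065, 0.29571545124053955), (0.1937686651945114, 0.014251964166760445), 5.347117900848389)
216    2    7  184  185  163  146  111   91   59   29   16   17   18   17   16    7   10   12   13   17   20
222    4    2  197  196  177    1   -2   68   53   24   16   17   18   14   19   12   21   17   11   17   14
228   -3    5  199  193  176  153  120   96   69    4    4    2    6   -2   -2   -4   -5    1    4   -1    5
234    6   -5  204  198  184  156  124  101   69   43   -2   -3    4    5    4    6    5   -1   -1    2    0
240   -0    4  196  196  179  157  130  109  111  107  104  109  112  122    2    8    4    1    1    6   -2
246   -2   -3  197  197  192  157  135  110  105  112  105  104  112  119   -3    3    6    1   -3    6    5
252   -2    0    4  197  188  160  141  110  109  114  110  107  110  111    3   -
[... 2784 characters left out ...]
06  511
190    3    5   56   75  121  141  302  315  366  417  425  451  478  488  491  493  498  501  503
200    1    3    2    0   32   67  135  135  230  267  409  419  422  435  470  491  496  493  497
210   -6    2   -2   -4    4   -2   35   58  120  173  194  254  405  411  416  442  472  491  495
220    0    2   -1    1   -5    3    3   21   55  119  131  169  174  234  315  411  424  441  460
230   19    3   -2    1   -4    4   -3    3    1   -1   54  120  137  169  235  236  315  420  425
240   -4   -7   -3   16    2    2    4    1   -1   -5    2   -4   53   60  133   78   -4   -3   -0
250    3   -0    3   13   59    3    1    1   -1   -4   -1   -7    4   19    4   -2    3   -7   -4
```

View pics/c1.png

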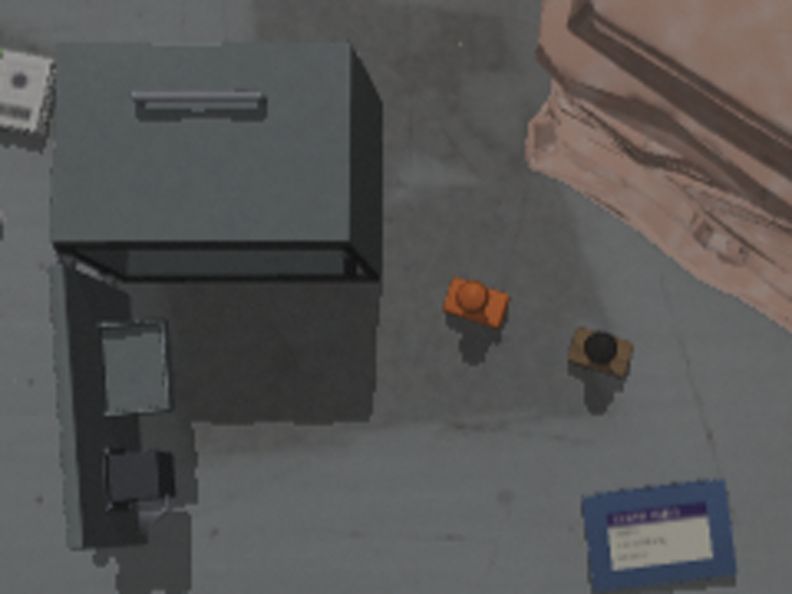

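Top crop: the stamp's base is at about (600,350), its long side nearly along image x with a slight tilt. The tray is at (137,367), the bolt housing at (138,477), and the hinge is at top left (62,250).

```bash
python3 - <<'E'
from h import *
np.set_printoptions(precision=4,suppress=True)
z=np.load("top0.npz");p=z['p'];W=np.load("topW.npz")['W'];Z=W[...,2]
m=np.zeros(Z.shape,np.uint8);m[140:214,150:262]=1
t=cv2.morphologyEx((m&(abs(Z-.2)<.012)).astype(np.uint8),cv2.MORPH_OPEN,np.ones((3,3)))
q=W[t>0];r=cv2.minAreaRect(q[:,:2].astype(np.float32));print("cab",r);print(cv2.boxPoints(r))
# edge fits: front/left/right edge pixels
def rayz(u,v,zz): return ray("top",u,v,zz)
L=[];Rr=[];F=[]
for v in range(160,205,3):
    us=np.where(t[v])[0];L.append(rayz(us[0]-.5,v,.2));Rr.append(rayz(us[-1]+.5,v,.2))
for n,a in(("L",L),("R",Rr)):
    a=np.array(a);k=np.polyfit(a[:,0],a[:,1],1);print(n,k,np.polyval(k,[.6,.66]))
m=np.zeros(Z.shape,np.uint8);m[140:225,165:245]=1
t=(m&(abs(Z-.2)<.012)).astype(np.uint8)
for u in range(190,245,4):
    F.append(rayz(u,np.where(t[:,u])[0][-1]+.5,.2))
a=np.array(F);k=np.polyfit(a[:,1],a[:,0],1);print("F",k,np.polyval(k,[.15,.2,.25]))
# door top centreline
D=[];wd=[]
for v in range(230,306):
    us=np.where(abs(Z[v,150:185]-.198)<.007)[0]
    if len(us): D.append(rayz(150+us.mean(),v,.198));wd.append(len(us))
D=np.array(D);k=np.polyfit(D[:,0],D[:,1],1);print("door",k,"res",(D[:,1]-np.polyval(k,D[:,0])).std(),np.mean(wd),D[0],D[-1])
# tray floor
m=np.zeros(Z.shape,bool);m[234:272,168:196]=1
q=W[m&(abs(Z-.112)<.016)];print("tray",cv2.minAreaRect(q[:,:2].astype(np.float32)),q.mean(0))
# stamp base brown
hsv=cv2.cvtColor(p,cv2.COLOR_RGB2HSV);
m=np.zeros(Z.shape,bool);m[236:258,308:336]=1
b=m&(Z>.012)
ys,xs=np.where(b);pt=np.array([rayz(x,y,.022) for x,y in zip(xs,ys)])
r=cv2.minAreaRect(pt[:,:2].astype(np.float32));print("stamp base",r)
i=m&(Z>.05);ys,xs=np.where(i);print("handle ray",rayz(xs.mean(),ys.mean(),.068))
for n,(u0,u1,v0,v1) in dict(pad=(312,366,284,322)).items():
    bb=np.zeros(Z.shape,bool);bb[v0:v1,u0:u1]=1;q=W[bb&(Z>.008)];print(n,cv2.minAreaRect(q[:,:2].astype(np.float32)))
# orange, scene check
def om(n):
    z=np.load(n+"0.npz");h=cv2.cvtColor(z['p'],cv2.COLOR_RGB2HSV);return cv2.inRange(h,(5,170,80),(20,255,255)),z
mm,_=om("top");ys,xs=np.where(mm[200:260,250:310]);print("orange",rayz(250+xs.mean(),200+ys.mean(),.03))
z=np.load("scene0.npz");S=cloud("scene",z['d']);q=S[260:296,305:338].reshape(-1,3)
h=q[(q[:,2]>.045)];print("scene handle",h.mean(0),h[:,2].max(),len(h), (h.min(0)+h.max(0))/2)
q=S.reshape(-1,3);g=q[(abs(q[:,2]-.198)<.006)&(q[:,0]<.56)&(q[:,0]>.35)&(q[:,1]>.2)&(q[:,1]<.35)]
print("scene door",len(g),cv2.minAreaRect(g[:,:2].astype(np.float32)))
g=q[(abs(q[:,2]-.2)<.006)&(q[:,0]<.8)&(q[:,0]>.6)&(q[:,1]>.05)&(q[:,1]<.35)]
print("scene cab",len(g),cv2.minAreaRect(g[:,:2].astype(np.float32)))
print(sense()['t'],R.from_rotvec(sense()['tcp_rot']).as_matrix())
E
```

```text
cab ((0.6782957315444946, 0.2002316415309906), (0.22173020243644714, 0.15087385475635529), 89.53740692138672)
[[0.602  0.09  ]
 [0.7528 0.0888]
 [0.7546 0.3105]
 [0.6038 0.3117]]
L [-0.0023  0.3109] [0.3096 0.3094]
R [-0.      0.0885] [0.0885 0.0885]
F [0.0094 0.5957] [0.5971 0.5976 0.598 ]
door [0.0912 0.2513] res 0.0006332989145807588 5.565789473684211 [0.5635 0.3031 0.198 ] [0.3837 0.287  0.198 ]
tray ((0.5181043744087219, 0.26806706190109253), (0.09723054617643356, 0.054883912205696106), 4.9213080406188965) [0.5186 0.2708 0.1121]
stamp base ((0.5360305309295654, -0.09260130673646927), (0.04969437047839165, 0.0315546840429306), 72.3642807006836)
handle ray [ 0.535  -0.0926  0.068 ]
pad ((0.3886289894580841, -0.13956958055496216), (0.08528564125299454, 0.13320137560367584), 6.877077102661133)
orange [0.5786 0.0091 0.03  ]
scene handle [ 0.5347 -0.0875  0.0601] 0.0719297382937708 90 [ 0.5354 -0.0896  0.0586]
scene door 522 ((0.47067421674728394, 0.29646193981170654), (0.17933791875839233, 0.014744811691343784), 5.550750255584717)
scene cab 5170 ((0.6777729988098145, 0.2004876434803009), (0.22361522912979126, 0.15556326508522034), 89.94754791259766)
0.1 [[ 0.3049 -0.9524 -0.0003]
 [-0.9524 -0.3049  0.0009]
 [-0.0009  0.     -1.    ]]
```

```bash
cat >> h.py <<'E'
def plan(*wps):
    """waypoints (x,y,z,yaw of tool x in deg): print the fractions for each call, chained"""
    s=sense();p=s['tcp_pos'];M=R.from_rotvec(s['tcp_rot'])
    print("t %.2f"%s['t'],"p",np.round(p,4),"yaw %.2f"%np.degrees(np.arctan2(*M.as_matrix()[[1,0],0])),"tilt z",np.round(M.as_matrix()[:,2],4),"F",np.round(s['wrist_force'],2),"op %.4f"%s['opening'])
    for x,y,z,a in wps:
        q=np.array([x,y,z]);N=R.from_euler('z',a,degrees=True)*R.from_euler('x',180,degrees=True)
        l=M.inv().apply(q-p)/.25; w=(M.inv()*N).as_rotvec()/(2*np.pi)
        print("lin",np.round(l,4),"tw",np.round(w,4),"dist %.3f ang %.1f"%(np.linalg.norm(q-p),360*np.linalg.norm(w)))
        p,M=q,N
E
python3 - <<'E'
from h import *
plan((.27,-.38,.404,-90),(.37,-.22,.40,-107.6),(.45,-.1,.36,-107.6),(.535,-.0915,.32,-107.6))
E
```

```text
t 0.10 p [ 0.1753 -0.5476  0.4043] yaw -72.25 tilt z [-3.e-04  9.e-04 -1.e+00] F [0.44 0.57 0.11] op 0.0854
lin [-0.5228 -0.5652  0.0017] tw [0.     0.0001 0.0493] dist 0.192 ang 17.8
lin [-0.64  -0.4    0.016] tw [-0.     -0.      0.0489] dist 0.189 ang 17.6
lin [-0.5543 -0.1599  0.16  ] tw [0. 0. 0.] dist 0.150 ang 0.0
lin [-0.1352 -0.3138  0.16  ] tw [0. 0. 0.] dist 0.094 ang 0.0
```

>>> play_rows(
  rows=[
    {"twist":[0,0,0.049],"linear":[-0.523,-0.565,0],"fingers":0.7},
    {"twist":[0,0,0.049],"linear":[-0.523,-0.565,0],"fingers":0.7},
    {"twist":[0,0,0.049],"linear":[-0.523,-0.565,0],"fingers":0.7},
    {"twist":[0,0,0.049],"linear":[-0.523,-0.565,0],"fingers":0.7},
    {"twist":[0,0,0.049],"linear":[-0.523,-0.565,0],"fingers":0.7},
  ],
)

```text
t: 0.52
tcp_pos: [0.2715, -0.3768, 0.4046]
tcp_rot: [-2.225, 2.216, 0.001]
wrist_force: [0.7, 0.0, 0.1]
opening: 0.0597
```

>>> play_rows(
  rows=[
    {"twist":[0,0,0.049],"linear":[-0.64,-0.4,0.016],"fingers":0.7},
    {"twist":[0,0,0.049],"linear":[-0.64,-0.4,0.016],"fingers":0.7},
    {"twist":[0,0,0.049],"linear":[-0.64,-0.4,0.016],"fingers":0.7},
    {"twist":[0,0,0.049],"linear":[-0.64,-0.4,0.016],"fingers":0.7},
    {"twist":[0,0,0.049],"linear":[-0.64,-0.4,0.016],"fingers":0.7},
  ],
)

```text
t: 0.93
tcp_pos: [0.371, -0.2168, 0.4005]
tcp_rot: [-1.859, 2.532, 0.001]
wrist_force: [0.8, -0.8, 0.4]
opening: 0.0599
```

```bash
python3 - <<'E'
from h import *
plan((.45,-.1,.36,-107.6),(.535,-.0915,.31,-107.6))
E
```

```text
t 0.93 p [ 0.371  -0.2168  0.4005] yaw -107.45 tilt z [-2.e-04  9.e-04 -1.e+00] F [ 0.75 -0.78  0.43] op 0.0599
lin [-0.5404 -0.1615  0.1624] tw [0.0001 0.0001 0.0004] dist 0.147 ang 0.2
lin [-0.1352 -0.3138  0.2   ] tw [0. 0. 0.] dist 0.099 ang 0.0
```

>>> play_rows(
  rows=[
    {"twist":[0,0,0],"linear":[-0.54,-0.16,0.16],"fingers":0.7},
    {"twist":[0,0,0],"linear":[-0.54,-0.16,0.16],"fingers":0.7},
    {"twist":[0,0,0],"linear":[-0.54,-0.16,0.16],"fingers":0.7},
    {"twist":[0,0,0],"linear":[-0.54,-0.16,0.16],"fingers":0.7},
    {"twist":[0,0,0],"linear":[-0.54,-0.16,0.16],"fingers":0.7},
  ],
)

```text
t: 1.35
tcp_pos: [0.4503, -0.0991, 0.3592]
tcp_rot: [1.865, -2.528, -0.004]
wrist_force: [0.1, -0.2, -0.7]
opening: 0.0598
```

>>> play_rows(
  rows=[
    {"twist":[0,0,0],"linear":[-0.135,-0.314,0.2],"fingers":0.7},
    {"twist":[0,0,0],"linear":[-0.135,-0.314,0.2],"fingers":0.7},
    {"twist":[0,0,0],"linear":[-0.135,-0.314,0.2],"fingers":0.7},
    {"twist":[0,0,0],"linear":[-0.135,-0.314,0.2],"fingers":0.7},
    {"twist":[0,0,0],"linear":[-0.135,-0.314,0.2],"fingers":0.7},
  ],
)

```text
t: 1.77
tcp_pos: [0.5332, -0.095, 0.3101]
tcp_rot: [1.856, -2.533, -0.001]
wrist_force: [0.1, -0.0, -0.1]
opening: 0.0597
```

```bash
python3 - <<'E'
from h import *
plan((.535,-.0915,.206,-107.6))
p,d=grab_frame("scene");cv2.imwrite("pics/s1.png",cv2.resize(p[120:330,220:460,::-1],None,fx=3,fy=3))
E
```

```text
t 1.77 p [ 0.5332 -0.095   0.3101] yaw -107.54 tilt z [-1.5e-03 -1.0e-04 -1.0e+00] F [ 0.15 -0.03 -0.13] op 0.0597
lin [-0.0156 -0.0031  0.4165] tw [ 0.0002 -0.0001  0.0002] dist 0.104 ang 0.1
```

View pics/s1.png

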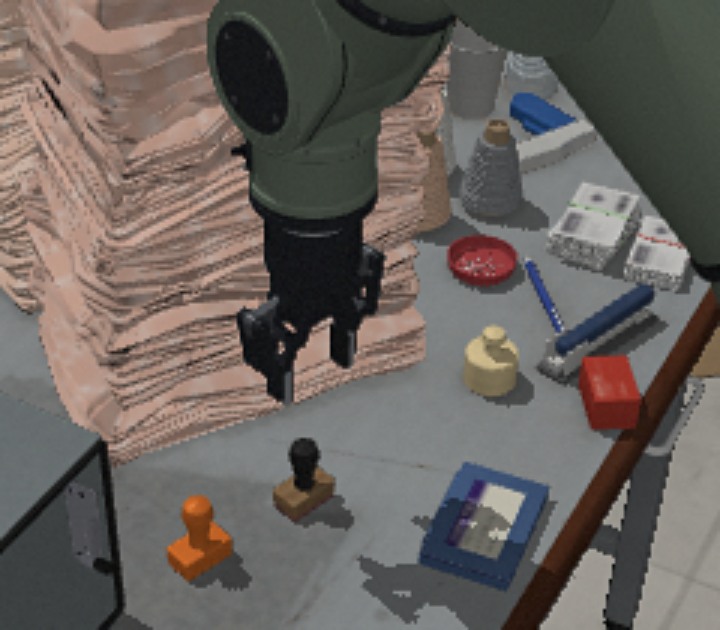

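The crop shows the open gripper centred above the stamp at about (305,480), clear of the cloth and the orange stamp at (200,540). Next I descend.

>>> play_rows(
  rows=[
    {"twist":[0,0,0],"linear":[0,0,0.15],"fingers":0.7},
    {"twist":[0,0,0],"linear":[0,0,0.29],"fingers":0.7},
    {"twist":[0,0,0],"linear":[0,0,0.36],"fingers":0.7},
    {"twist":[0,0,0],"linear":[0,0,0.4],"fingers":0.7},
    {"twist":[0,0,0],"linear":[0,0,0.416],"fingers":0.7},
  ],
)

```text
t: 2.23
tcp_pos: [0.533, -0.095, 0.2064]
tcp_rot: [1.856, -2.534, -0.001]
wrist_force: [0.1, -0.1, -0.0]
opening: 0.0601
```

```bash
python3 - <<'E'
from h import *
plan((.535,-.0915,.206,-107.6))
E
```

```text
t 2.23 p [ 0.533  -0.095   0.2064] yaw -107.57 tilt z [-9.e-04  1.e-04 -1.e+00] F [ 0.05 -0.1  -0.  ] op 0.0601
lin [-0.0159 -0.0034  0.0015] tw [ 0.0001 -0.      0.0001] dist 0.004 ang 0.1
```

>>> play_rows(
  rows=[
    {"twist":[0,0,0],"linear":[-0.014,-0.003,0],"fingers":0.7},
    {"twist":[0,0,0],"linear":[-0.014,-0.003,0],"fingers":0.5},
    {"twist":[0,0,0],"linear":[-0.014,-0.003,0],"fingers":0.1},
    {"twist":[0,0,0],"linear":[-0.014,-0.003,0],"fingers":0.1},
    {"twist":[0,0,0],"linear":[-0.014,-0.003,0],"fingers":0.1},
  ],
  force=40,
)

```text
t: 2.65
tcp_pos: [0.5355, -0.0917, 0.2077]
tcp_rot: [-1.856, 2.533, -0.002]
wrist_force: [-0.7, -1.3, 8.5]
opening: 0.0246
```

>>> play_rows(
  rows=[
    {"twist":[0,0,0],"linear":[0,0,0],"fingers":0.1},
    {"twist":[0,0,0],"linear":[0,0,0],"fingers":0.1},
    {"twist":[0,0,0],"linear":[0,0,-0.05],"fingers":0.1},
    {"twist":[0,0,0],"linear":[0,0,-0.15],"fingers":0.1},
    {"twist":[0,0,0],"linear":[0,0,-0.25],"fingers":0.1},
  ],
)

```text
t: 3.07
tcp_pos: [0.535, -0.0916, 0.2701]
tcp_rot: [1.856, -2.534, -0.001]
wrist_force: [0.2, 0.0, -0.3]
opening: 0.0244
```

>>> play_rows(
  rows=[
    {"twist":[0,0,0],"linear":[0,0,-0.15],"fingers":0.1},
    {"twist":[0,0,0],"linear":[0,0,-0.3],"fingers":0.1},
    {"twist":[0,0,0],"linear":[0,0,-0.45],"fingers":0.1},
    {"twist":[0,0,0],"linear":[0,0,-0.5],"fingers":0.1},
    {"twist":[0,0,0],"linear":[0,0,-0.5],"fingers":0.1},
  ],
)

```text
t: 3.48
tcp_pos: [0.5353, -0.0917, 0.3978]
tcp_rot: [-1.855, 2.531, -0.006]
wrist_force: [-0.7, 0.3, -1.2]
opening: 0.0245
```

```bash
python3 - <<'E'
from h import *
# tray at (.5175,.2687); heading 5.2 deg
plan((.50,0.03,.41,-80),(.505,.15,.41,-50),(.515,.2687,.41,-22),(.5175,.2687,.41,5.2))
p,d=grab_frame("scene");cv2.imwrite("pics/s2.png",cv2.resize(p[120:330,220:460,::-1],None,fx=3,fy=3))
E
```

```text
t 3.48 p [ 0.5353 -0.0917  0.3978] yaw -107.53 tilt z [ 5.4e-03 -6.0e-04 -1.0e+00] F [-0.75  0.25 -1.2 ] op 0.0245
lin [-0.4216  0.2809 -0.0498] tw [-0.0009 -0.     -0.0765] dist 0.127 ang 27.5
lin [-0.4692 -0.103  -0.    ] tw [-0.      0.     -0.0833] dist 0.120 ang 30.0
lin [-0.338  -0.3358 -0.    ] tw [ 0.      0.     -0.0778] dist 0.119 ang 28.0
lin [ 0.0093 -0.0037 -0.    ] tw [ 0.      0.     -0.0756] dist 0.002 ang 27.2
```

View pics/s2.png

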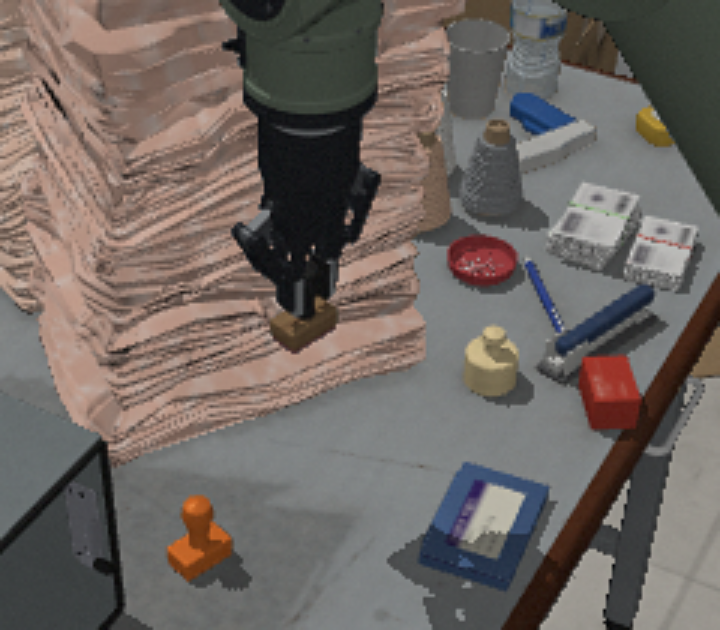

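The stamp is held upright below the fingers, its base at about (303,325) in the crop. The fingertips sit close to the base, and the pad, brass weight and dish have not moved. I carry it over to the tray.

>>> play_rows(
  rows=[
    {"twist":[-0.001,0,-0.0765],"linear":[-0.422,0.281,-0.05],"fingers":0.1},
    {"twist":[-0.001,0,-0.0765],"linear":[-0.422,0.281,-0.05],"fingers":0.1},
    {"twist":[-0.001,0,-0.0765],"linear":[-0.422,0.281,-0.05],"fingers":0.1},
    {"twist":[-0.001,0,-0.0765],"linear":[-0.422,0.281,-0.05],"fingers":0.1},
    {"twist":[-0.001,0,-0.0765],"linear":[-0.422,0.281,-0.05],"fingers":0.1},
  ],
)

```text
t: 3.95
tcp_pos: [0.4995, 0.0324, 0.4061]
tcp_rot: [2.414, -2.005, -0.01]
wrist_force: [0.5, -0.7, -1.1]
opening: 0.0242
```

>>> play_rows(
  rows=[
    {"twist":[0,0,-0.083],"linear":[-0.469,-0.103,0],"fingers":0.1},
    {"twist":[0,0,-0.083],"linear":[-0.469,-0.103,0],"fingers":0.1},
    {"twist":[0,0,-0.083],"linear":[-0.469,-0.103,0],"fingers":0.1},
    {"twist":[0,0,-0.083],"linear":[-0.469,-0.103,0],"fingers":0.1},
    {"twist":[0,0,-0.083],"linear":[-0.469,-0.103,0],"fingers":0.1},
  ],
)

```text
t: 4.37
tcp_pos: [0.5051, 0.1509, 0.4056]
tcp_rot: [2.847, -1.322, -0.011]
wrist_force: [0.7, -1.2, -1.2]
opening: 0.0242
```

```bash
python3 - <<'E'
from h import *
plan((.515,.24,.41,-22),(.5175,.2687,.41,5.2))
p,d=grab_frame("scene");S=cloud("scene",d)
hsv=cv2.cvtColor(p,cv2.COLOR_RGB2HSV)
q=S[(abs(S[...,0]-.505)<.06)&(abs(S[...,1]-.15)<.06)&(S[...,2]>.1)&(S[...,2]<.3)&(hsv[...,1]>80)]
print(len(q),np.percentile(q,[2,50,98],axis=0))
E
```

```text
t 4.37 p [0.5051 0.1509 0.4056] yaw -49.82 tilt z [-7.8e-03  3.0e-04 -1.0e+00] F [ 0.69 -1.25 -1.17] op 0.0242
lin [-0.2468 -0.2601 -0.0179] tw [ 0.0007  0.0011 -0.0773] dist 0.090 ang 27.8
lin [-0.0337 -0.1102 -0.    ] tw [ 0.      0.     -0.0756] dist 0.029 ang 27.2
230 [[0.47442669 0.1476518  0.19689156]
 [0.49410586 0.16729468 0.21515703]
 [0.52652481 0.18074053 0.25556961]]
```

>>> play_rows(
  rows=[
    {"twist":[0.0007,0.001,-0.0773],"linear":[-0.247,-0.26,-0.018],"fingers":0.1},
    {"twist":[0.0007,0.001,-0.0773],"linear":[-0.247,-0.26,-0.018],"fingers":0.1},
    {"twist":[0.0007,0.001,-0.0773],"linear":[-0.247,-0.26,-0.018],"fingers":0.1},
    {"twist":[0.0007,0.001,-0.0773],"linear":[-0.247,-0.26,-0.018],"fingers":0.1},
    {"twist":[0.0007,0.001,-0.0773],"linear":[-0.247,-0.26,-0.018],"fingers":0.1},
  ],
)

```text
t: 4.83
tcp_pos: [0.5159, 0.238, 0.4104]
tcp_rot: [3.081, -0.609, 0.001]
wrist_force: [0.4, -1.3, -1.5]
opening: 0.0244
```

>>> play_rows(
  rows=[
    {"twist":[0,0,-0.0756],"linear":[-0.034,-0.11,0],"fingers":0.1},
    {"twist":[0,0,-0.0756],"linear":[-0.034,-0.11,0],"fingers":0.1},
    {"twist":[0,0,-0.0756],"linear":[-0.034,-0.11,0],"fingers":0.1},
    {"twist":[0,0,-0.0756],"linear":[-0.034,-0.11,0],"fingers":0.1},
    {"twist":[0,0,-0.0756],"linear":[-0.034,-0.11,0],"fingers":0.1},
  ],
)

```text
t: 5.25
tcp_pos: [0.5185, 0.2662, 0.4108]
tcp_rot: [3.138, 0.128, 0.001]
wrist_force: [0.3, -0.7, -1.3]
opening: 0.0242
```

```bash
python3 - <<'E'
from h import *
plan((.5175,.2687,.345,5.2))
p,d=grab_frame("scene");S=cloud("scene",d)
hsv=cv2.cvtColor(p,cv2.COLOR_RGB2HSV)
near=(abs(S[...,0]-.515)<.06)&(abs(S[...,1]-.26)<.06)&(S[...,2]>.19)&(S[...,2]<.25)&(hsv[...,1]>80)
q=S[near];print(len(q),np.percentile(q,[2,50,98],axis=0))
q=S.reshape(-1,3);g=q[(abs(q[:,2]-.198)<.006)&(q[:,0]<.56)&(q[:,0]>.35)&(q[:,1]>.27)&(q[:,1]<.35)]
print("scene door",len(g),cv2.minAreaRect(g[:,:2].astype(np.float32)))
cv2.imwrite("pics/s3.png",cv2.resize(p[200:440,130:400,::-1],None,fx=2.5,fy=2.5))
E
```

```text
t 5.25 p [0.5185 0.2662 0.4108] yaw 4.66 tilt z [ 4.e-04 -6.e-04 -1.e+00] F [ 0.33 -0.69 -1.31] op 0.0242
lin [-0.0034 -0.0106  0.263 ] tw [ 0.0001 -0.0001 -0.0015] dist 0.066 ang 0.5
353 [[0.49168315 0.25744562 0.20200254]
 [0.50775555 0.28068178 0.22035497]
 [0.53895824 0.28746347 0.22510568]]
scene door 546 ((0.4712035059928894, 0.2873918116092682), (0.17972388863563538, 0.031806472688913345), 5.177401065826416)
```

View pics/s3.png

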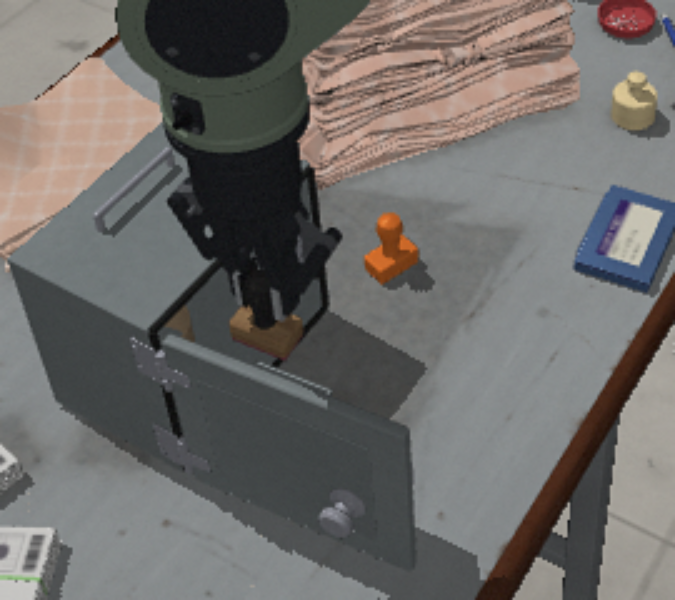

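The stamp hangs square over the tray, beside the door's inner face, with its base at (266,330) in the crop. Going down.

>>> play_rows(
  rows=[
    {"twist":[0,0,-0.0015],"linear":[-0.002,-0.006,0.1],"fingers":0.1},
    {"twist":[0,0,-0.0015],"linear":[-0.002,-0.006,0.2],"fingers":0.1},
    {"twist":[0,0,-0.0015],"linear":[-0.002,-0.006,0.28],"fingers":0.1},
    {"twist":[0,0,-0.0015],"linear":[-0.002,-0.006,0.33],"fingers":0.1},
    {"twist":[0,0,-0.0015],"linear":[-0.002,-0.006,0.36],"fingers":0.1},
  ],
)

```text
t: 5.72
tcp_pos: [0.5175, 0.2684, 0.3196]
tcp_rot: [3.137, 0.136, -0.001]
wrist_force: [-0.8, 0.6, -0.5]
opening: 0.0243
```

```bash
python3 - <<'E'
from h import *
plan((.5177,.268,.317,5.2))
E
```

```text
t 5.72 p [0.5175 0.2684 0.3196] yaw 4.96 tilt z [-3.0e-04 -1.4e-03 -1.0e+00] F [-0.78  0.64 -0.49] op 0.0243
lin [0.0008 0.0018 0.0104] tw [ 0.0002  0.0001 -0.0007] dist 0.003 ang 0.3
```

>>> play_rows(
  rows=[
    {"twist":[0,0,0],"linear":[0,0,0.004],"fingers":0.1},
    {"twist":[0,0,0],"linear":[0,0,0.008],"fingers":0.1},
    {"twist":[0,0,0],"linear":[0,0,0.012],"fingers":0.1},
    {"twist":[0,0,0],"linear":[0,0,0.012],"fingers":0.1},
    {"twist":[0,0,0],"linear":[0,0,0.012],"fingers":0.1},
  ],
)

```text
t: 6.13
tcp_pos: [0.5175, 0.2694, 0.3188]
tcp_rot: [-3.137, -0.148, -0.003]
wrist_force: [1.2, -0.7, -1.1]
opening: 0.0246
```

>>> play_rows(
  rows=[
    {"twist":[0,0,0],"linear":[0,0,0.004],"fingers":0.1},
    {"twist":[0,0,0],"linear":[0,0,0.007],"fingers":0.1},
    {"twist":[0,0,0],"linear":[0,0,0.007],"fingers":0.1},
    {"twist":[0,0,0],"linear":[0,0,0.007],"fingers":0.1},
    {"twist":[0,0,0],"linear":[0,0,0.007],"fingers":0.1},
  ],
)

```text
t: 6.55
tcp_pos: [0.5174, 0.2694, 0.3165]
tcp_rot: [-3.138, -0.15, -0.002]
wrist_force: [0.3, 0.0, -1.8]
opening: 0.0243
```

>>> play_rows(
  rows=[
    {"twist":[0,0,0],"linear":[0,0,0.003],"fingers":0.1},
    {"twist":[0,0,0],"linear":[0,0,0.006],"fingers":0.1},
    {"twist":[0,0,0],"linear":[0,0,0.006],"fingers":0.1},
    {"twist":[0,0,0],"linear":[0,0,0.006],"fingers":0.1},
    {"twist":[0,0,0],"linear":[0,0,0.006],"fingers":0.1},
  ],
)

```text
t: 6.97
tcp_pos: [0.5177, 0.2695, 0.3157]
tcp_rot: [-3.137, -0.15, -0.005]
wrist_force: [0.3, -0.8, 10.7]
opening: 0.0244
```

Contact with the tray floor at 10.7 N, at the expected height. I release and lift.

>>> play_rows(
  rows=[
    {"twist":[0,0,0],"linear":[0,0,-0.004],"fingers":0.35},
    {"twist":[0,0,0],"linear":[0,0,-0.004],"fingers":0.5},
    {"twist":[0,0,0],"linear":[0,0,-0.004],"fingers":0.65},
    {"twist":[0,0,0],"linear":[0,0,-0.004],"fingers":0.65},
    {"twist":[0,0,0],"linear":[0,0,-0.004],"fingers":0.65},
  ],
)

```text
t: 7.38
tcp_pos: [0.5174, 0.2694, 0.3159]
tcp_rot: [-3.138, -0.15, -0.002]
wrist_force: [0.3, -1.2, -0.0]
opening: 0.0555
```

>>> play_rows(
  rows=[
    {"twist":[0,0,0],"linear":[0,0,0],"fingers":0.65},
    {"twist":[0,0,0],"linear":[0,0,-0.05],"fingers":0.65},
    {"twist":[0,0,0],"linear":[0,0,-0.15],"fingers":0.65},
    {"twist":[0,0,0],"linear":[0,0,-0.3],"fingers":0.65},
    {"twist":[0,0,0],"linear":[0,0,-0.45],"fingers":0.65},
  ],
)

```text
t: 7.8
tcp_pos: [0.517, 0.2692, 0.4296]
tcp_rot: [3.138, 0.15, -0.0]
wrist_force: [1.2, 0.6, 0.8]
opening: 0.0553
```

```bash
python3 - <<'E'
from h import *
plan((.46,.20,.44,5.2))
p,d=grab_frame("scene");S=cloud("scene",d)
cv2.imwrite("pics/s4.png",cv2.resize(p[200:440,130:400,::-1],None,fx=2.5,fy=2.5))
E
```

```text
t 7.80 p [0.517  0.2692 0.4296] yaw 5.48 tilt z [-1.e-04 -2.e-04 -1.e+00] F [1.25 0.62 0.79] op 0.0553
lin [-0.2533  0.2539 -0.0417] tw [0.     0.     0.0008] dist 0.090 ang 0.3
```

View pics/s4.png

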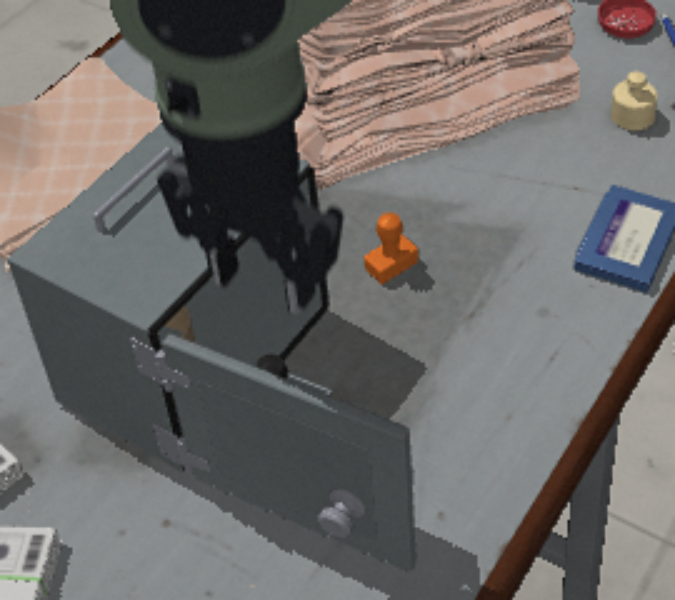

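The stamp's handle shows at (272,366), standing in the tray behind the door's top edge, and the fingers are clear. Next I go over to the outside of the door with the fingers shut.

```bash
python3 - <<'E'
from h import *
plan((.4017,.339,.43,5.2),(.4017,.339,.335,5.2))
E
```

```text
t 7.85 p [0.5174 0.2696 0.4369] yaw 5.46 tilt z [ 0.0081  0.0046 -1.    ] F [ 1.77  0.11 11.13] op 0.0558
lin [-0.4346 -0.3201  0.0251] tw [-0.0006 -0.0013  0.0007] dist 0.135 ang 0.6
lin [-0.   -0.    0.38] tw [0. 0. 0.] dist 0.095 ang 0.0
```

>>> play_rows(
  rows=[
    {"twist":[0,0,0],"linear":[-0.12,-0.09,0],"fingers":0.0},
    {"twist":[0,0,0],"linear":[-0.24,-0.18,0],"fingers":0.0},
    {"twist":[0,0,0],"linear":[-0.36,-0.26,0],"fingers":0.0},
    {"twist":[0,0,0],"linear":[-0.434,-0.32,0],"fingers":0.0},
    {"twist":[0,0,0],"linear":[-0.434,-0.32,0],"fingers":0.0},
  ],
)

```text
t: 8.27
tcp_pos: [0.3977, 0.3414, 0.4288]
tcp_rot: [-3.136, -0.159, -0.0]
wrist_force: [-0.9, 0.3, -0.4]
opening: -0.0002
```

```bash
python3 - <<'E'
from h import *
plan((.4017,.339,.335,5.2))
p,d=grab_frame("top");W=cloud("top",d);Z=W[...,2]
D=[]
for v in range(230,306):
    us=np.where(abs(Z[v,150:185]-.198)<.007)[0]
    if 3<len(us)<9: D.append(ray("top",150+us.mean(),v,.198))
D=np.array(D)
if len(D)>5: k=np.polyfit(D[:,0],D[:,1],1);print("door",len(D),k,D[0],D[-1])
roi=np.zeros(Z.shape,bool);roi[236:272,166:200]=1
q=W[roi&(Z>.16)&(Z<.185)&(W[...,1]<.285)];print("handle",len(q),q.mean(0) if len(q) else 0)
cv2.imwrite("pics/t5.png",cv2.resize(p[190:330,120:320,::-1],None,fx=4,fy=4))
E
```

```text
t 8.27 p [0.3977 0.3414 0.4288] yaw 5.80 tilt z [ 2.0e-04  2.1e-03 -1.0e+00] F [-0.87  0.29 -0.36] op -0.0002
lin [0.0146 0.0121 0.3753] tw [-0.0003 -0.0001  0.0017] dist 0.094 ang 0.6
door 76 [0.09034398 0.2519201 ] [0.56348127 0.3031056  0.198     ] [0.38365667 0.28699113 0.198     ]
handle 92 [0.51484823 0.27163806 0.17456903]
```

View pics/t5.png

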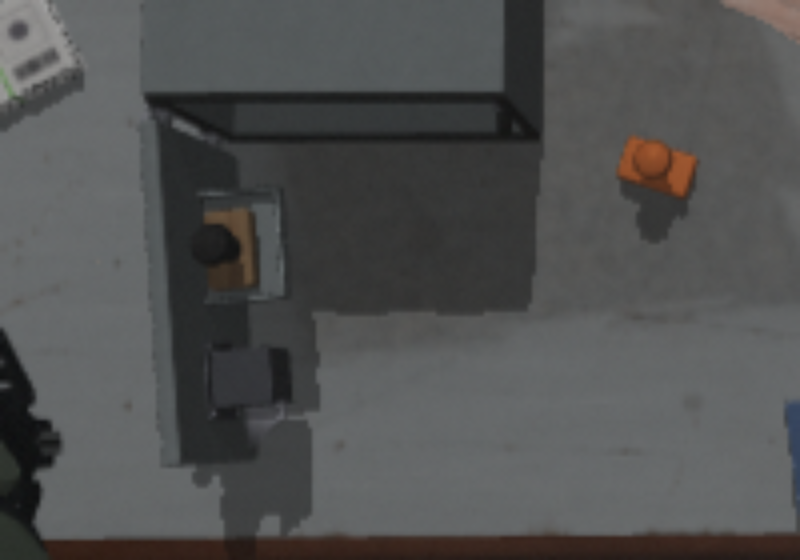

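The stamp stands upright in the tray: handle at (215,243), base at (230,248), about 3 mm from the tray's middle. The door has not moved (1.48 rad). The gripper is at the left, outside the door. Next I descend and then sweep.

>>> play_rows(
  rows=[
    {"twist":[0,0,0],"linear":[0.015,0,0.1],"fingers":0.0},
    {"twist":[0,0,0],"linear":[0.015,0,0.22],"fingers":0.0},
    {"twist":[0,0,0],"linear":[0.015,0,0.32],"fingers":0.0},
    {"twist":[0,0,0],"linear":[0.015,0,0.375],"fingers":0.0},
    {"twist":[0,0,0],"linear":[0.015,0,0.375],"fingers":0.0},
  ],
)

```text
t: 8.73
tcp_pos: [0.4059, 0.3382, 0.3321]
tcp_rot: [3.136, 0.148, -0.002]
wrist_force: [-0.4, 0.1, -0.9]
opening: -0.0002
```

```bash
cat >> h.py <<'E'
H=np.array([.5905,.306])
def door(th,c=.017,r=.185,z=.335):
    d=np.array([-np.sin(th),-np.cos(th)]);o=np.array([-np.cos(th),np.sin(th)])
    return (*(H+r*d+c*o),z,90-np.degrees(th))
E
python3 - <<'E'
from h import *
plan(door(1.48,.02),*[door(t) for t in (1.30,1.1,.9,.7,.5)])
E
```

```text
t 8.73 p [0.4059 0.3382 0.3321] yaw 5.42 tilt z [-0.0013 -0.0026 -1.    ] F [-0.42  0.11 -0.89] op -0.0002
lin [-0.0166  0.1153 -0.0114] tw [0.0004 0.0003 0.0006] dist 0.029 ang 0.3
lin [-0.0002  0.1456  0.    ] tw [ 0.      0.     -0.0286] dist 0.036 ang 10.3
lin [0.0012 0.1484 0.    ] tw [-0.      0.     -0.0318] dist 0.037 ang 11.5
lin [0.0012 0.1484 0.    ] tw [ 0.      0.     -0.0318] dist 0.037 ang 11.5
lin [0.0012 0.1484 0.    ] tw [ 0.      0.     -0.0318] dist 0.037 ang 11.5
lin [0.0012 0.1484 0.    ] tw [ 0.      0.     -0.0318] dist 0.037 ang 11.5
```

>>> play_rows(
  rows=[
    {"twist":[0,0,0],"linear":[-0.01,0.03,-0.01],"fingers":0.0},
    {"twist":[0,0,0],"linear":[-0.015,0.06,-0.01],"fingers":0.0},
    {"twist":[0,0,0],"linear":[-0.015,0.085,-0.01],"fingers":0.0},
    {"twist":[0,0,0],"linear":[-0.015,0.105,-0.01],"fingers":0.0},
    {"twist":[0,0,0],"linear":[-0.015,0.12,-0.01],"fingers":0.0},
  ],
)

```text
t: 9.15
tcp_pos: [0.4049, 0.3079, 0.3378]
tcp_rot: [-3.137, -0.149, -0.004]
wrist_force: [0.8, -0.2, -0.1]
opening: -0.0
```

>>> play_rows(
  rows=[
    {"twist":[0,0,-0.005],"linear":[0,0.02,0],"fingers":0.0},
    {"twist":[0,0,-0.011],"linear":[0,0.05,0],"fingers":0.0},
    {"twist":[0,0,-0.017],"linear":[0,0.08,0],"fingers":0.0},
    {"twist":[0,0,-0.023],"linear":[0,0.112,0],"fingers":0.0},
    {"twist":[0,0,-0.0286],"linear":[0,0.1456,0],"fingers":0.0},
  ],
)

```text
t: 9.57
tcp_pos: [0.4082, 0.2722, 0.3374]
tcp_rot: [-3.111, -0.434, -0.003]
wrist_force: [0.6, 1.0, 0.1]
opening: 0.0001
```

>>> play_rows(
  rows=[
    {"twist":[0,0,-0.0064],"linear":[0,0.03,0],"fingers":0.0},
    {"twist":[0,0,-0.0128],"linear":[0,0.06,0],"fingers":0.0},
    {"twist":[0,0,-0.019],"linear":[0,0.09,0],"fingers":0.0},
    {"twist":[0,0,-0.0254],"linear":[0,0.12,0],"fingers":0.0},
    {"twist":[0,0,-0.0318],"linear":[0,0.148,0],"fingers":0.0},
  ],
)

```text
t: 9.98
tcp_pos: [0.4183, 0.2365, 0.3375]
tcp_rot: [-3.052, -0.742, -0.004]
wrist_force: [-0.3, 0.7, -0.7]
opening: -0.0003
```

```bash
python3 - <<'E'
from h import *
plan(*[door(t) for t in (.9,.7,.5,.35,.2)])
p,d=grab_frame("scene");S=cloud("scene",d)
q=S.reshape(-1,3);g=q[(abs(q[:,2]-.198)<.006)&(q[:,0]<.57)&(q[:,0]>.35)&(q[:,1]>.1)&(q[:,1]<.35)]
print("door",len(g),cv2.minAreaRect(g[:,:2].astype(np.float32)))
cv2.imwrite("pics/s6.png",cv2.resize(p[180:440,130:400,::-1],None,fx=2.3,fy=2.3))
E
```

```text
t 9.98 p [0.4183 0.2365 0.3375] yaw 27.32 tilt z [ 2.1e-03  9.0e-04 -1.0e+00] F [-0.33  0.75 -0.73] op -0.0003
lin [0.0002 0.1448 0.0098] tw [ 0.0001 -0.0004 -0.0309] dist 0.036 ang 11.1
lin [0.0012 0.1484 0.    ] tw [ 0.      0.     -0.0318] dist 0.037 ang 11.5
lin [0.0012 0.1484 0.    ] tw [ 0.      0.     -0.0318] dist 0.037 ang 11.5
lin [-0.0019  0.1113  0.    ] tw [ 0.      0.     -0.0239] dist 0.028 ang 8.6
lin [-0.0019  0.1113  0.    ] tw [-0.      0.     -0.0239] dist 0.028 ang 8.6
door 359 ((0.48549535870552063, 0.26420795917510986), (0.18364585936069489, 0.03376302495598793), 25.114160537719727)
```

View pics/s6.png

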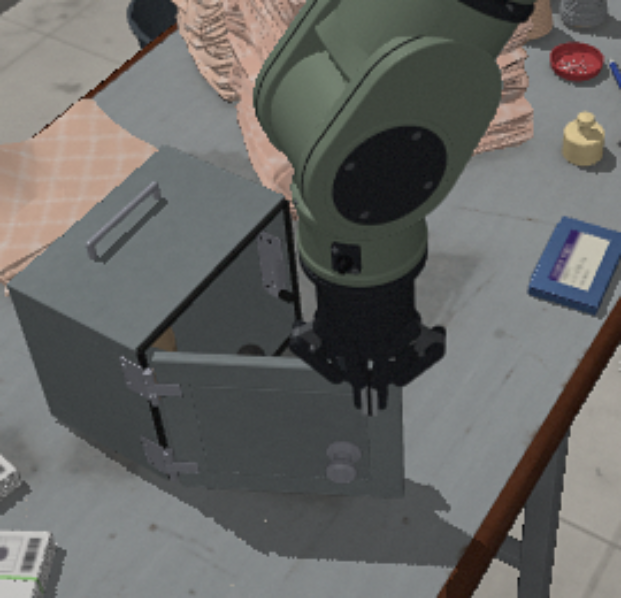

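The gripper is pushing the door near its free edge and the door has turned to about 1.1 rad. The stamp's handle is just visible at (250,350). I continue.

>>> play_rows(
  rows=[
    {"twist":[0,0,-0.0064],"linear":[0,0.03,0.002],"fingers":0.0},
    {"twist":[0,0,-0.0128],"linear":[0,0.06,0.004],"fingers":0.0},
    {"twist":[0,0,-0.019],"linear":[0,0.09,0.006],"fingers":0.0},
    {"twist":[0,0,-0.025],"linear":[0,0.12,0.008],"fingers":0.0},
    {"twist":[0,0,-0.031],"linear":[0,0.145,0.01],"fingers":0.0},
  ],
)

```text
t: 10.45
tcp_pos: [0.4349, 0.2044, 0.3349]
tcp_rot: [-2.967, -1.034, -0.003]
wrist_force: [-0.0, 0.2, -0.2]
opening: -0.0001
```

>>> play_rows(
  rows=[
    {"twist":[0,0,-0.0064],"linear":[0,0.03,0],"fingers":0.0},
    {"twist":[0,0,-0.0128],"linear":[0,0.06,0],"fingers":0.0},
    {"twist":[0,0,-0.019],"linear":[0,0.09,0],"fingers":0.0},
    {"twist":[0,0,-0.0254],"linear":[0,0.12,0],"fingers":0.0},
    {"twist":[0,0,-0.0318],"linear":[0.001,0.148,0],"fingers":0.0},
  ],
)

```text
t: 10.87
tcp_pos: [0.4581, 0.1756, 0.3349]
tcp_rot: [2.848, 1.324, 0.003]
wrist_force: [0.1, 0.3, 0.0]
opening: -0.0001
```

>>> play_rows(
  rows=[
    {"twist":[0,0,-0.0064],"linear":[0,0.03,0],"fingers":0.0},
    {"twist":[0,0,-0.0128],"linear":[0,0.06,0],"fingers":0.0},
    {"twist":[0,0,-0.019],"linear":[0,0.09,0],"fingers":0.0},
    {"twist":[0,0,-0.0254],"linear":[0,0.12,0],"fingers":0.0},
    {"twist":[0,0,-0.0318],"linear":[0.001,0.148,0],"fingers":0.0},
  ],
)

```text
t: 11.28
tcp_pos: [0.4866, 0.152, 0.3349]
tcp_rot: [2.702, 1.602, 0.003]
wrist_force: [-1.2, 0.2, 0.6]
opening: 0.0004
```

>>> play_rows(
  rows=[
    {"twist":[0,0,-0.006],"linear":[0,0.027,0],"fingers":0.0},
    {"twist":[0,0,-0.011],"linear":[0,0.05,0],"fingers":0.0},
    {"twist":[0,0,-0.016],"linear":[0,0.072,0],"fingers":0.0},
    {"twist":[0,0,-0.02],"linear":[0,0.093,0],"fingers":0.0},
    {"twist":[0,0,-0.024],"linear":[-0.002,0.111,0],"fingers":0.0},
  ],
)

```text
t: 11.7
tcp_pos: [0.5107, 0.1383, 0.3349]
tcp_rot: [2.574, 1.8, 0.002]
wrist_force: [-0.6, 0.9, 0.6]
opening: -0.0005
```

```bash
python3 - <<'E'
from h import *
plan(*[door(t) for t in (.25,.15,.12,.10,.08)])
p,d=grab_frame("scene");S=cloud("scene",d)
q=S.reshape(-1,3);g=q[(abs(q[:,2]-.198)<.006)&(q[:,0]<.592)&(q[:,0]>.35)&(q[:,1]>.08)&(q[:,1]<.35)]
print("door",len(g),cv2.minAreaRect(g[:,:2].astype(np.float32)))
E
```

```text
t 11.70 p [0.5107 0.1383 0.3349] yaw 69.92 tilt z [ 1.5e-03  5.0e-04 -1.0e+00] F [-0.64  0.93  0.62] op -0.0005
lin [-0.0035  0.0762 -0.0005] tw [ 0.0002 -0.0001 -0.016 ] dist 0.019 ang 5.8
lin [-0.0031  0.0742  0.    ] tw [ 0.      0.     -0.0159] dist 0.019 ang 5.7
lin [-0.0017  0.0222  0.    ] tw [ 0.      0.     -0.0048] dist 0.006 ang 1.7
lin [-0.0012  0.0148  0.    ] tw [ 0.      0.     -0.0032] dist 0.004 ang 1.1
lin [-0.0012  0.0148  0.    ] tw [ 0.      0.     -0.0032] dist 0.004 ang 1.1
door 379 ((0.5494253635406494, 0.2096095085144043), (0.20802949368953705, 0.03152817115187645), 61.04023742675781)
```

>>> play_rows(
  rows=[
    {"twist":[0,0,-0.004],"linear":[0,0.016,0],"fingers":0.0},
    {"twist":[0,0,-0.007],"linear":[-0.001,0.032,0],"fingers":0.0},
    {"twist":[0,0,-0.01],"linear":[-0.002,0.047,0],"fingers":0.0},
    {"twist":[0,0,-0.013],"linear":[-0.003,0.062,0],"fingers":0.0},
    {"twist":[0,0,-0.016],"linear":[-0.004,0.076,0],"fingers":0.0},
  ],
)

```text
t: 12.17
tcp_pos: [0.5282, 0.1309, 0.3348]
tcp_rot: [2.479, 1.928, 0.002]
wrist_force: [0.2, -0.2, -0.1]
opening: 0.0002
```

>>> play_rows(
  rows=[
    {"twist":[0,0,-0.003],"linear":[0,0.015,0],"fingers":0.0},
    {"twist":[0,0,-0.006],"linear":[-0.001,0.03,0],"fingers":0.0},
    {"twist":[0,0,-0.01],"linear":[-0.002,0.045,0],"fingers":0.0},
    {"twist":[0,0,-0.013],"linear":[-0.003,0.06,0],"fingers":0.0},
    {"twist":[0,0,-0.016],"linear":[-0.003,0.074,0],"fingers":0.0},
  ],
)

```text
t: 12.58
tcp_pos: [0.546, 0.1255, 0.3347]
tcp_rot: [2.379, 2.051, 0.002]
wrist_force: [-1.4, -0.4, -0.4]
opening: 0.0001
```

```bash
python3 - <<'E'
from h import *
plan(*[door(t) for t in (.12,.10,.08,.06)])
E
```

```text
t 12.58 p [0.546  0.1255 0.3347] yaw 81.52 tilt z [ 1.3e-03  3.0e-04 -1.0e+00] F [-1.4  -0.38 -0.38] op 0.0001
lin [-0.0013  0.0223 -0.0012] tw [ 0.0002 -0.0001 -0.0045] dist 0.006 ang 1.6
lin [-0.0012  0.0148  0.    ] tw [ 0.      0.     -0.0032] dist 0.004 ang 1.1
lin [-0.0012  0.0148  0.    ] tw [ 0.      0.     -0.0032] dist 0.004 ang 1.1
lin [-0.0012  0.0148  0.    ] tw [ 0.      0.     -0.0032] dist 0.004 ang 1.1
```

>>> play_rows(
  rows=[
    {"twist":[0,0,-0.001],"linear":[0,0.005,0],"fingers":0.0},
    {"twist":[0,0,-0.002],"linear":[0,0.01,0],"fingers":0.0},
    {"twist":[0,0,-0.003],"linear":[-0.001,0.014,0],"fingers":0.0},
    {"twist":[0,0,-0.004],"linear":[-0.001,0.018,0],"fingers":0.0},
    {"twist":[0,0,-0.0045],"linear":[-0.001,0.022,0],"fingers":0.0},
  ],
)

```text
t: 13.0
tcp_pos: [0.5511, 0.1246, 0.3347]
tcp_rot: [2.351, 2.083, 0.002]
wrist_force: [-0.5, 0.3, 0.2]
opening: 0.0
```

>>> play_rows(
  rows=[
    {"twist":[0,0,-0.001],"linear":[0,0.003,0],"fingers":0.0},
    {"twist":[0,0,-0.0015],"linear":[0,0.006,0],"fingers":0.0},
    {"twist":[0,0,-0.002],"linear":[-0.001,0.009,0],"fingers":0.0},
    {"twist":[0,0,-0.0025],"linear":[-0.001,0.012,0],"fingers":0.0},
    {"twist":[0,0,-0.003],"linear":[-0.001,0.015,0],"fingers":0.0},
  ],
)

```text
t: 13.42
tcp_pos: [0.5548, 0.1239, 0.3348]
tcp_rot: [2.331, 2.105, 0.002]
wrist_force: [-0.8, -0.4, -0.6]
opening: 0.0
```

>>> play_rows(
  rows=[
    {"twist":[0,0,-0.001],"linear":[0,0.003,0],"fingers":0.0},
    {"twist":[0,0,-0.0015],"linear":[0,0.006,0],"fingers":0.0},
    {"twist":[0,0,-0.002],"linear":[0,0.008,0],"fingers":0.0},
    {"twist":[0,0,-0.002],"linear":[0,0.01,0],"fingers":0.0},
    {"twist":[0,0,-0.002],"linear":[0,0.01,0],"fingers":0.0},
  ],
)

```text
t: 13.83
tcp_pos: [0.5573, 0.1236, 0.3347]
tcp_rot: [2.319, 2.119, 0.002]
wrist_force: [0.0, 0.5, -0.1]
opening: 0.0004
```

>>> play_rows(
  rows=[
    {"twist":[0,0,-0.0005],"linear":[0,0.002,0],"fingers":0.0},
    {"twist":[0,0,-0.001],"linear":[0,0.004,0],"fingers":0.0},
    {"twist":[0,0,-0.0015],"linear":[0,0.006,0],"fingers":0.0},
    {"twist":[0,0,-0.0015],"linear":[0,0.008,0],"fingers":0.0},
    {"twist":[0,0,-0.0015],"linear":[0,0.008,0],"fingers":0.0},
  ],
)

```text
t: 14.25
tcp_pos: [0.5593, 0.1234, 0.3347]
tcp_rot: [2.309, 2.13, 0.002]
wrist_force: [0.0, -0.6, 0.2]
opening: -0.0002
```

>>> play_rows(
  rows=[
    {"twist":[0,0,-0.0005],"linear":[0,0.002,0],"fingers":0.0},
    {"twist":[0,0,-0.001],"linear":[0,0.004,0],"fingers":0.0},
    {"twist":[0,0,-0.0015],"linear":[0,0.006,0],"fingers":0.0},
    {"twist":[0,0,-0.0015],"linear":[0,0.006,0],"fingers":0.0},
    {"twist":[0,0,-0.0015],"linear":[0,0.006,0],"fingers":0.0},
  ],
)

```text
t: 14.67
tcp_pos: [0.5606, 0.1233, 0.3347]
tcp_rot: [2.298, 2.141, 0.001]
wrist_force: [-4.2, -1.4, 1.7]
opening: 0.0003
```

The bolt is meeting the strike (about 4 N). I continue in 1 mm steps.

>>> play_rows(
  rows=[
    {"twist":[0,0,0],"linear":[0,0.001,0],"fingers":0.0},
    {"twist":[0,0,0],"linear":[0,0.002,0],"fingers":0.0},
    {"twist":[0,0,0],"linear":[0,0.003,0],"fingers":0.0},
    {"twist":[0,0,0],"linear":[0,0.004,0],"fingers":0.0},
    {"twist":[0,0,0],"linear":[0,0.004,0],"fingers":0.0},
  ],
)

```text
t: 15.08
tcp_pos: [0.5617, 0.1232, 0.3347]
tcp_rot: [2.298, 2.141, 0.002]
wrist_force: [-4.2, -1.2, 2.3]
opening: -0.0001
```

>>> play_rows(
  rows=[
    {"twist":[0,0,0],"linear":[0,0.001,0],"fingers":0.0},
    {"twist":[0,0,0],"linear":[0,0.002,0],"fingers":0.0},
    {"twist":[0,0,0],"linear":[0,0.003,0],"fingers":0.0},
    {"twist":[0,0,0],"linear":[0,0.004,0],"fingers":0.0},
    {"twist":[0,0,0],"linear":[0,0.004,0],"fingers":0.0},
  ],
)

```text
t: 15.5
tcp_pos: [0.5627, 0.1231, 0.3347]
tcp_rot: [2.298, 2.141, 0.002]
wrist_force: [-3.5, -1.7, 2.2]
opening: 0.0
```

>>> play_rows(
  rows=[
    {"twist":[0,0,0],"linear":[0,0.001,0],"fingers":0.0},
    {"twist":[0,0,0],"linear":[0,0.002,0],"fingers":0.0},
    {"twist":[0,0,0],"linear":[0,0.003,0],"fingers":0.0},
    {"twist":[0,0,0],"linear":[0,0.004,0],"fingers":0.0},
    {"twist":[0,0,0],"linear":[0,0.004,0],"fingers":0.0},
  ],
)

```text
t: 15.92
tcp_pos: [0.5637, 0.1231, 0.3347]
tcp_rot: [2.298, 2.141, 0.001]
wrist_force: [-4.7, -3.1, 2.0]
opening: -0.0003
```

>>> play_rows(
  rows=[
    {"twist":[0,0,0],"linear":[0,0.001,0],"fingers":0.0},
    {"twist":[0,0,0],"linear":[0,0.002,0],"fingers":0.0},
    {"twist":[0,0,0],"linear":[0,0.003,0],"fingers":0.0},
    {"twist":[0,0,0],"linear":[0,0.004,0],"fingers":0.0},
    {"twist":[0,0,0],"linear":[0,0.004,0],"fingers":0.0},
  ],
)

```text
t: 16.33
tcp_pos: [0.5647, 0.123, 0.3347]
tcp_rot: [2.298, 2.141, 0.001]
wrist_force: [-4.1, -2.3, 2.4]
opening: -0.0004
```

>>> play_rows(
  rows=[
    {"twist":[0,0,0],"linear":[0,0.001,0],"fingers":0.0},
    {"twist":[0,0,0],"linear":[0,0.002,0],"fingers":0.0},
    {"twist":[0,0,0],"linear":[0,0.003,0],"fingers":0.0},
    {"twist":[0,0,0],"linear":[0,0.004,0],"fingers":0.0},
    {"twist":[0,0,0],"linear":[0,0.004,0],"fingers":0.0},
  ],
)

```text
t: 16.75
tcp_pos: [0.5656, 0.1229, 0.3347]
tcp_rot: [2.298, 2.141, 0.001]
wrist_force: [-4.0, -2.3, 1.7]
opening: -0.0002
```

>>> play_rows(
  rows=[
    {"twist":[0,0,0],"linear":[0,0.001,0],"fingers":0.0},
    {"twist":[0,0,0],"linear":[0,0.002,0],"fingers":0.0},
    {"twist":[0,0,0],"linear":[0,0.003,0],"fingers":0.0},
    {"twist":[0,0,0],"linear":[0,0.004,0],"fingers":0.0},
    {"twist":[0,0,0],"linear":[0,0.004,0],"fingers":0.0},
  ],
)

```text
t: 17.17
tcp_pos: [0.5666, 0.1228, 0.3347]
tcp_rot: [2.298, 2.141, 0.001]
wrist_force: [-5.7, -2.9, 2.7]
opening: -0.0
```

>>> play_rows(
  rows=[
    {"twist":[0,0,0],"linear":[0,0.001,0],"fingers":0.0},
    {"twist":[0,0,0],"linear":[0,0.002,0],"fingers":0.0},
    {"twist":[0,0,0],"linear":[0,0.003,0],"fingers":0.0},
    {"twist":[0,0,0],"linear":[0,0.004,0],"fingers":0.0},
    {"twist":[0,0,0],"linear":[0,0.004,0],"fingers":0.0},
  ],
)

```text
t: 17.58
tcp_pos: [0.5676, 0.1228, 0.3347]
tcp_rot: [2.298, 2.141, 0.001]
wrist_force: [-5.9, -2.9, 2.0]
opening: -0.0001
```

>>> play_rows(
  rows=[
    {"twist":[0,0,0],"linear":[0,0.001,0],"fingers":0.0},
    {"twist":[0,0,0],"linear":[0,0.002,0],"fingers":0.0},
    {"twist":[0,0,0],"linear":[0,0.003,0],"fingers":0.0},
    {"twist":[0,0,0],"linear":[0,0.004,0],"fingers":0.0},
    {"twist":[0,0,0],"linear":[0,0.004,0],"fingers":0.0},
  ],
)

```text
t: 18.0
tcp_pos: [0.5686, 0.1227, 0.3347]
tcp_rot: [2.298, 2.141, 0.001]
wrist_force: [-5.9, -3.1, 2.6]
opening: 0.0003
```

>>> play_rows(
  rows=[
    {"twist":[0,0,0],"linear":[0,0.001,0],"fingers":0.0},
    {"twist":[0,0,0],"linear":[0,0.002,0],"fingers":0.0},
    {"twist":[0,0,0],"linear":[0,0.003,0],"fingers":0.0},
    {"twist":[0,0,0],"linear":[0,0.003,0],"fingers":0.0},
    {"twist":[0,0,0],"linear":[0,0.003,0],"fingers":0.0},
  ],
)

```text
t: 18.42
tcp_pos: [0.5693, 0.1226, 0.3347]
tcp_rot: [2.299, 2.141, 0.001]
wrist_force: [-7.4, -2.6, 1.7]
opening: -0.0002
```

>>> play_rows(
  rows=[
    {"twist":[0,0,0],"linear":[0,0.001,0],"fingers":0.0},
    {"twist":[0,0,0],"linear":[0,0.002,0],"fingers":0.0},
    {"twist":[0,0,0],"linear":[0,0.003,0],"fingers":0.0},
    {"twist":[0,0,0],"linear":[0,0.003,0],"fingers":0.0},
    {"twist":[0,0,0],"linear":[0,0.003,0],"fingers":0.0},
  ],
)

```text
t: 18.83
tcp_pos: [0.57, 0.1226, 0.3347]
tcp_rot: [2.298, 2.141, 0.001]
wrist_force: [-5.7, -2.4, 2.3]
opening: 0.0001
```

>>> play_rows(
  rows=[
    {"twist":[0,0,0],"linear":[0,0.001,0],"fingers":0.0},
    {"twist":[0,0,0],"linear":[0,0.002,0],"fingers":0.0},
    {"twist":[0,0,0],"linear":[0,0.003,0],"fingers":0.0},
    {"twist":[0,0,0],"linear":[0,0.003,0],"fingers":0.0},
    {"twist":[0,0,0],"linear":[0,0.003,0],"fingers":0.0},
  ],
)

```text
t: 19.25
tcp_pos: [0.5708, 0.1225, 0.3347]
tcp_rot: [2.298, 2.141, 0.001]
wrist_force: [-6.6, -2.9, 2.0]
opening: 0.0003
```

>>> play_rows(
  rows=[
    {"twist":[0,0,0],"linear":[0,0.001,0],"fingers":0.0},
    {"twist":[0,0,0],"linear":[0,0.002,0],"fingers":0.0},
    {"twist":[0,0,0],"linear":[0,0.002,0],"fingers":0.0},
    {"twist":[0,0,0],"linear":[0,0.002,0],"fingers":0.0},
    {"twist":[0,0,0],"linear":[0,0.002,0],"fingers":0.0},
  ],
)

```text
t: 19.67
tcp_pos: [0.5713, 0.1225, 0.3347]
tcp_rot: [2.298, 2.141, 0.001]
wrist_force: [-6.3, -3.0, 3.4]
opening: 0.0001
```

>>> play_rows(
  rows=[
    {"twist":[0,0,0],"linear":[0,0.001,0],"fingers":0.0},
    {"twist":[0,0,0],"linear":[0,0.002,0],"fingers":0.0},
    {"twist":[0,0,0],"linear":[0,0.002,0],"fingers":0.0},
    {"twist":[0,0,0],"linear":[0,0.002,0],"fingers":0.0},
    {"twist":[0,0,0],"linear":[0,0.002,0],"fingers":0.0},
  ],
)

```text
t: 20.08
tcp_pos: [0.5718, 0.1225, 0.3347]
tcp_rot: [2.298, 2.141, 0.001]
wrist_force: [-6.8, -2.4, 2.7]
opening: 0.0003
```

>>> play_rows(
  rows=[
    {"twist":[0,0,0],"linear":[0,0.001,0],"fingers":0.0},
    {"twist":[0,0,0],"linear":[0,0.002,0],"fingers":0.0},
    {"twist":[0,0,0],"linear":[0,0.002,0],"fingers":0.0},
    {"twist":[0,0,0],"linear":[0,0.002,0],"fingers":0.0},
    {"twist":[0,0,0],"linear":[0,0.002,0],"fingers":0.0},
  ],
)

```text
t: 20.5
tcp_pos: [0.5723, 0.1224, 0.3347]
tcp_rot: [2.298, 2.141, 0.001]
wrist_force: [-6.6, -2.2, 2.8]
opening: 0.0002
```

>>> play_rows(
  rows=[
    {"twist":[0,0,0],"linear":[0,0.001,0],"fingers":0.0},
    {"twist":[0,0,0],"linear":[0,0.002,0],"fingers":0.0},
    {"twist":[0,0,0],"linear":[0,0.002,0],"fingers":0.0},
    {"twist":[0,0,0],"linear":[0,0.002,0],"fingers":0.0},
    {"twist":[0,0,0],"linear":[0,0.002,0],"fingers":0.0},
  ],
)

```text
t: 20.92
tcp_pos: [0.5728, 0.1224, 0.3347]
tcp_rot: [2.298, 2.141, 0.001]
wrist_force: [-7.0, -2.8, 2.8]
opening: -0.0002
```

>>> play_rows(
  rows=[
    {"twist":[0,0,0],"linear":[0,0.001,0],"fingers":0.0},
    {"twist":[0,0,0],"linear":[0,0.002,0],"fingers":0.0},
    {"twist":[0,0,0],"linear":[0,0.002,0],"fingers":0.0},
    {"twist":[0,0,0],"linear":[0,0.002,0],"fingers":0.0},
    {"twist":[0,0,0],"linear":[0,0.002,0],"fingers":0.0},
  ],
)

```text
t: 21.33
tcp_pos: [0.5733, 0.1224, 0.3347]
tcp_rot: [2.298, 2.141, 0.001]
wrist_force: [-6.3, -3.7, 3.6]
opening: -0.0001
```

>>> play_rows(
  rows=[
    {"twist":[0,0,0],"linear":[0,0.001,0],"fingers":0.0},
    {"twist":[0,0,0],"linear":[0,0.002,0],"fingers":0.0},
    {"twist":[0,0,0],"linear":[0,0.002,0],"fingers":0.0},
    {"twist":[0,0,0],"linear":[0,0.002,0],"fingers":0.0},
    {"twist":[0,0,0],"linear":[0,0.002,0],"fingers":0.0},
  ],
)

```text
t: 21.75
tcp_pos: [0.5738, 0.1223, 0.3347]
tcp_rot: [2.298, 2.141, 0.001]
wrist_force: [-6.3, -2.6, 3.6]
opening: -0.0002
```

>>> play_rows(
  rows=[
    {"twist":[0,0,0],"linear":[0,0.001,0],"fingers":0.0},
    {"twist":[0,0,0],"linear":[0,0.002,0],"fingers":0.0},
    {"twist":[0,0,0],"linear":[0,0.002,0],"fingers":0.0},
    {"twist":[0,0,0],"linear":[0,0.002,0],"fingers":0.0},
    {"twist":[0,0,0],"linear":[0,0.002,0],"fingers":0.0},
  ],
)

```text
t: 22.17
tcp_pos: [0.5743, 0.1223, 0.3347]
tcp_rot: [2.298, 2.141, 0.001]
wrist_force: [-6.6, -3.3, 2.6]
opening: 0.0001
```

>>> play_rows(
  rows=[
    {"twist":[0,0,0],"linear":[0,0.001,0],"fingers":0.0},
    {"twist":[0,0,0],"linear":[0,0.002,0],"fingers":0.0},
    {"twist":[0,0,0],"linear":[0,0.002,0],"fingers":0.0},
    {"twist":[0,0,0],"linear":[0,0.002,0],"fingers":0.0},
    {"twist":[0,0,0],"linear":[0,0.002,0],"fingers":0.0},
  ],
)

```text
t: 22.58
tcp_pos: [0.5748, 0.1223, 0.3347]
tcp_rot: [2.298, 2.141, 0.001]
wrist_force: [-5.4, -2.0, 2.6]
opening: 0.0002
```

>>> play_rows(
  rows=[
    {"twist":[0,0,0],"linear":[0,0.001,0],"fingers":0.0},
    {"twist":[0,0,0],"linear":[0,0.002,0],"fingers":0.0},
    {"twist":[0,0,0],"linear":[0,0.002,0],"fingers":0.0},
    {"twist":[0,0,0],"linear":[0,0.002,0],"fingers":0.0},
    {"twist":[0,0,0],"linear":[0,0.002,0],"fingers":0.0},
  ],
)

```text
t: 23.0
tcp_pos: [0.5753, 0.1223, 0.3346]
tcp_rot: [2.298, 2.141, 0.001]
wrist_force: [-5.2, -1.5, 1.8]
opening: -0.0001
```

>>> play_rows(
  rows=[
    {"twist":[0,0,0],"linear":[0,0.001,0],"fingers":0.0},
    {"twist":[0,0,0],"linear":[0,0.002,0],"fingers":0.0},
    {"twist":[0,0,0],"linear":[0,0.002,0],"fingers":0.0},
    {"twist":[0,0,0],"linear":[0,0.002,0],"fingers":0.0},
    {"twist":[0,0,0],"linear":[0,0.002,0],"fingers":0.0},
  ],
)

```text
t: 23.42
tcp_pos: [0.5756, 0.1223, 0.3346]
tcp_rot: [2.299, 2.142, 0.0]
wrist_force: [-8.1, -1.4, 2.8]
opening: -0.0001
```

>>> play_rows(
  rows=[
    {"twist":[0,0,0],"linear":[0,0.001,0],"fingers":0.0},
    {"twist":[0,0,0],"linear":[0,0.002,0],"fingers":0.0},
    {"twist":[0,0,0],"linear":[0,0.002,0],"fingers":0.0},
    {"twist":[0,0,0],"linear":[0,0.002,0],"fingers":0.0},
    {"twist":[0,0,0],"linear":[0,0.002,0],"fingers":0.0},
  ],
)

```text
t: 23.83
tcp_pos: [0.5759, 0.1223, 0.3346]
tcp_rot: [-2.298, -2.142, 0.001]
wrist_force: [-12.7, -2.2, 4.9]
opening: -0.0
```

>>> play_rows(
  rows=[
    {"twist":[0,0,0],"linear":[0,0.0005,0],"fingers":0.0},
    {"twist":[0,0,0],"linear":[0,0.001,0],"fingers":0.0},
    {"twist":[0,0,0],"linear":[0,0.001,0],"fingers":0.0},
    {"twist":[0,0,0],"linear":[0,0.001,0],"fingers":0.0},
    {"twist":[0,0,0],"linear":[0,0.001,0],"fingers":0.0},
  ],
)

```text
t: 24.25
tcp_pos: [0.576, 0.1224, 0.3346]
tcp_rot: [-2.298, -2.142, 0.001]
wrist_force: [-13.0, -2.4, 4.9]
opening: -0.0001
```

>>> play_rows(
  rows=[
    {"twist":[0,0,0],"linear":[0,-0.003,0],"fingers":0.0},
    {"twist":[0,0,0],"linear":[0,-0.006,0],"fingers":0.0},
    {"twist":[0,0,0],"linear":[0,-0.008,0],"fingers":0.0},
    {"twist":[0,0,0],"linear":[0,-0.008,0],"fingers":0.0},
    {"twist":[0,0,0],"linear":[0,-0.008,0],"fingers":0.0},
  ],
)

```text
t: 24.67
tcp_pos: [0.5749, 0.1224, 0.3348]
tcp_rot: [2.298, 2.141, 0.003]
wrist_force: [-0.0, -0.6, 0.3]
opening: 0.0002
```

>>> play_rows(
  rows=[
    {"twist":[0,0,0],"linear":[0,-0.01,0],"fingers":0.0},
    {"twist":[0,0,0],"linear":[0,-0.03,0],"fingers":0.0},
    {"twist":[0,0,0],"linear":[0,-0.06,0],"fingers":0.0},
    {"twist":[0,0,0],"linear":[0,-0.1,0],"fingers":0.0},
    {"twist":[0,0,0],"linear":[0,-0.12,0],"fingers":0.0},
  ],
)

```text
t: 25.08
tcp_pos: [0.5437, 0.1247, 0.3348]
tcp_rot: [2.298, 2.141, 0.002]
wrist_force: [0.2, -0.1, -0.2]
opening: 0.0002
```

```bash
cat >> h.py <<'E'
def doorfit(f=None):
    p,d=grab_frame("scene");S=cloud("scene",d);q=S.reshape(-1,3)
    g=q[(q[:,2]>.03)&(q[:,2]<.15)&(q[:,0]>.53)&(q[:,0]<.596)&(q[:,1]>.10)&(q[:,1]<.30)]
    g=g[~((abs(g[:,1]-.146)<.025))]   # knob
    k=np.polyfit(g[:,1],g[:,0],1)
    for _ in range(3):
        e=g[:,0]-np.polyval(k,g[:,1]);g=g[abs(e)<2*e.std()];k=np.polyfit(g[:,1],g[:,0],1)
    print("door outside face",len(g),"angle ~",np.round(k[0],4),"x at y=.306/.12",np.polyval(k,[.306,.12]))
    if f: cv2.imwrite(f,cv2.resize(p[180:440,130:400,::-1],None,fx=2.3,fy=2.3))
E
python3 - <<'E'
from h import *
plan((.50,.12,.40,86))
doorfit("pics/s7.png")
E
```

```text
t 25.08 p [0.5437 0.1247 0.3348] yaw 85.96 tilt z [ 1.1e-03  4.0e-04 -1.0e+00] F [ 0.18 -0.06 -0.22] op 0.0002
lin [-0.0308 -0.1727 -0.2609] tw [ 0.0002 -0.0001 -0.0001] dist 0.079 ang 0.1
door outside face 1543 angle ~ 0.0118 x at y=.306/.12 [0.58582889 0.58363533]
```

View pics/s7.png

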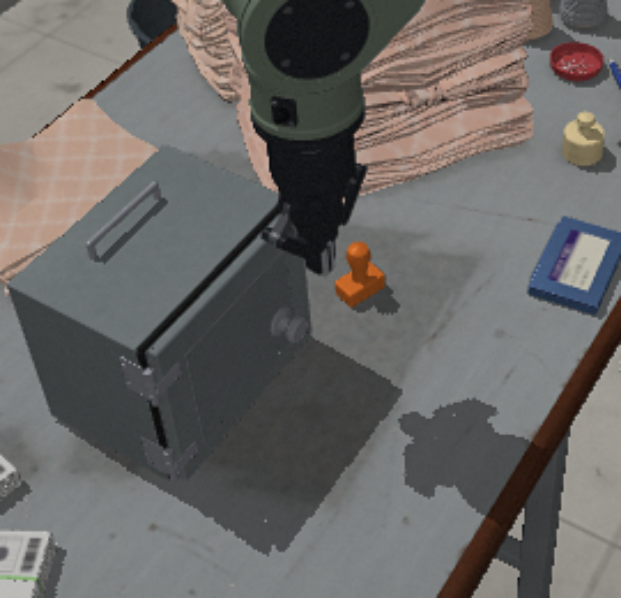

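The force fell to zero within about 1 mm of backing off, and the door stays at about 0.01 rad by itself, so it is latched. The picture shows it shut flush, the knob at (290,325). I withdraw and check once more.

>>> play_rows(
  rows=[
    {"twist":[0,0,0],"linear":[-0.03,-0.08,-0.1],"fingers":0.0},
    {"twist":[0,0,0],"linear":[-0.03,-0.17,-0.2],"fingers":0.0},
    {"twist":[0,0,0],"linear":[-0.03,-0.2,-0.26],"fingers":0.0},
    {"twist":[0,0,0],"linear":[-0.03,-0.2,-0.26],"fingers":0.0},
    {"twist":[0,0,0],"linear":[-0.03,-0.2,-0.26],"fingers":0.0},
  ],
)

```text
t: 25.55
tcp_pos: [0.4944, 0.1205, 0.4002]
tcp_rot: [2.298, 2.14, 0.004]
wrist_force: [-0.5, -0.4, 0.1]
opening: 0.0002
```

>>> play_rows(
  rows=[
    {"twist":[0,0,0],"linear":[0,0,0],"fingers":0.0},
    {"twist":[0,0,0],"linear":[0,0,0],"fingers":0.0},
    {"twist":[0,0,0],"linear":[0,0,0],"fingers":0.0},
    {"twist":[0,0,0],"linear":[0,0,0],"fingers":0.0},
    {"twist":[0,0,0],"linear":[0,0,0],"fingers":0.0},
  ],
)

```text
t: 25.97
tcp_pos: [0.4944, 0.1205, 0.3993]
tcp_rot: [2.299, 2.141, 0.001]
wrist_force: [-0.0, -1.2, -0.6]
opening: 0.0008
```

```bash
python3 - <<'E'
from h import *
plan();doorfit()
p,d=grab_frame("top");W=cloud("top",d);Z=W[...,2];b=np.zeros(Z.shape,bool);b[284:322,312:366]=1
q=W[b&(Z>.008)];print("pad",cv2.minAreaRect(q[:,:2].astype(np.float32)))
print(hand_in())
E
```

```text
t 25.97 p [0.4944 0.1205 0.3993] yaw 85.93 tilt z [ 8.e-04  4.e-04 -1.e+00] F [-0.02 -1.24 -0.6 ] op 0.0008
door outside face 1546 angle ~ 0.011 x at y=.306/.12 [0.58572995 0.58368208]
pad ((0.3772926926612854, -0.1407446414232254), (0.09640040993690491, 0.13117267191410065), 6.609971523284912)
the job is handed in; nothing more can be done
None
```

The stamp is standing in the door's tray, and the door is shut, latched and staying shut by itself. I handed the job in at about 26 s.

- **Stamp:** With the door still open, a top view showed it upright and let go, about 3 mm from the tray's middle. I could not see it after closing. The door was moved slowly throughout, so I have no sign that it tipped.
- **Door:** I pushed it shut with the closed fingers in small steps. The push force peaked at a reading of about 14 N, read between steps, against the 20 N limit.
- **Latch:** I saw no clear drop in force when it snapped in. After backing off about 1 mm the force was zero, and the door then held at about 0.011 rad in two checks about 1 s apart. An unlatched door would have sprung back past 0.045 rad.
- **Ink pad and other things:** The ink pad's measured centre differed by about 11 mm from the first look, but its outline also came out about 11 mm longer. I take this as measurement noise, because nothing went near the pad. The brass weight and pin dish looked unmoved in the pictures, but I did not measure them.

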